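Free the ratchet and lower the bench magnifier

TASK

Lower the bench magnifier over the petri dish: with the fingertips press down the thumb tab of the ratchet pawl, behind the hinge, as far as it goes, so that the pawl stays clear of the teeth, then push the lens arm all the way down by the ball knob at its free end until it lies level on its stop. Only press and push, without undue force, and lift nothing: do not raise the arm or force it past the engaged pawl, and leave the dish, the beakers, the vial and the crucible where they are.

Things in the scene. Friction and masses are not known exactly. Their poses are not given: they have to be found in the camera images.
- stand: Fixed stand of the magnifier, grey: base plate 280 x 110 x 12 mm with two upright cheeks. Origin on the bench right under the arm's hinge axis (hinge 85 mm above the bench). Its x axis points from the hinge to the pawl tab, so the lens arm points along its -x; z up; the hinge and pawl axes lie along its y. Base plate from x = -185 to +95 mm. The highest point of the cheeks is 130 mm above the bench, at x = 24 to 44 mm, y = -21 to 21 mm.
- tab_top (a point): Centre of the upper face of the pawl's thumb tab, a dark steel plate 36 mm (along stand x) x 30 mm x 5 mm with ribs across it, behind the hinge cheeks. 77 mm from the hinge axis along stand x, about 134 mm above the bench when the pawl is engaged; it tips about the pawl's pivot, which lies 38 mm nearer the hinge and 123 mm above the bench, and sinks about 15 mm when pressed fully.
- pawl_body (a joint): Angle of the pawl (rad). 0 (at the start) = engaged, hooked into the ratchet teeth, tab tilted up; 0.4 = free, at its end stop, tab tilted down. Pressing the tab down raises it. No spring but a stiff pivot: the tab needs about 3 N, and the pawl stays where it is left.
- knob_centre (a point): Centre of the black ball knob, 26 mm in diameter, at the free end of the lens arm, 180 mm from the hinge axis. It moves on an arc about the hinge. 85 mm above the bench when the arm is fully down, about 219 to 238 mm at the start.
- magnifier (a joint): Elevation of the lens arm above level (rad): 0 = fully down, level, on its stop; starts at 0.84 to 1.02. Stiff hinge: the arm stays where it is left and needs about 3 N at the knob to push down. While the pawl is engaged, the teeth stop the arm after 0.02 to 0.2 rad of lowering (teeth at 0.82, 0.46 and 0.10).
- lens_centre (a point): Centre of the round lens, 115 mm from the hinge; its ring is 86 mm in outer diameter and 10 mm thick.
- dish: Petri dish 88 mm in diameter, 16 mm high, loose on the base plate where the lens comes to lie; origin at the centre of its underside. Leave alone.
- small_beaker: Small glass beaker 48 mm in diameter, 58 mm high, beside the hinge; origin under its centre. Leave alone.
- big_beaker: Glass beaker 58 mm in diameter, 68 mm high, beside the free end of the arm; origin under its centre. Leave alone.
- vial: Capped vial 24 mm in diameter, 48 mm high, beside the base plate; origin under its centre. Leave alone.
- crucible_cup: Porcelain crucible 44 mm in diameter, 36 mm high, on the robot's side of the base plate; origin under its centre. Leave alone.
- burette_bottle: Fixed glass burette, an obstacle right of the stand: brown bottle 142 mm in diameter, 174 mm high, on it a thin column up to 720 mm high, with stopcocks at 200 to 280 mm reaching 100 mm out towards the robot. Origin on the bench, 23 mm short of the column's axis in world x and 12 mm left of it. Pass between it and the robot's base with the arm drawn in.

How it is judged:
By the outcome, as a careful person would: the job done as asked, in the order asked, and still so for the second after the job is handed in, with the robot touching nothing.
It also fails if it takes over 45 s, if anything falls off the work surface, if the arm or the gripper's body presses on something with over 40 N, if the wrist force passes 120 N, or if a joint passes its speed limit or range.

ROBOT

A 7-joint arm with a two-finger parallel gripper is mounted at the origin on a cart in front of the work surface, level with it; the furniture and walls round the work are solid. World frame = base frame: x ahead of the robot, y to its left, z up, the work surface at z = 0. Lengths are in m, angles in degrees, forces in N, time in s.
With the tool pointing down it reaches from about 0.425 to 0.875 m from the base axis. Payload 4.7 kg.
Tool frame: the origin (TCP) lies between the finger pads; the fingertips stand 8 mm ahead of it and the grasp point (between the pads) lies 11 mm behind it (arm.finger_overhang is the distance from the TCP to the fingertips, in m); z points along the fingers, y is the line along which they close (so a half turn about z gives the same grasp; the last joint's range is limited). The gripper opens to 85 mm and grips with 20 to 120 N. Pads are 22 mm wide; open, the fingers measure 114 mm over their backs; the gripper's body (76 mm by 85 mm) begins 54 mm behind the grasp point. The pads swing forward as they close: fully open they stand 13 mm farther back than shut.
Start: joints at [74.949, 18.392, -4.016, 83.108, 1.295, 78.541, -3.26], TCP at [0.178, -0.625, 0.239] pointing down, gripper open.
Joint ranges: [-163.93, 163.93], [-17.29, 119.83], [-79.2, 71.16], [3.27, 140.29], [-89.18, 269.18], [5.43, 117.66], [-154.24, 154.24]. Speed limits (degrees/s): [147.25, 147.25, 180, 180, 180, 180, 180].

INTERFACE

Orientations are given as a 3x3 rotation matrix whose columns are the frame's x, y, z axes.
In Python, from rig import monitor, imaging, arm gives the robot as it stands.
- The arm moves only by the shell command python3 -m inch 'ROWS' [OPENING] [FORCE]. ROWS is JSON, a list of rows, each a list of 6 numbers: the shift along the world's x, y, z in mm, then the turn, a rotation vector about the world's x, y, z in rad. In form: [[tx, ty, tz, rx, ry, rz], ...]. A call has 1 to 5 rows; each row is the pose to reach, as a shift and turn from the pose commanded when the call began; what a row does not reach only later rows make up. A row lasts 1/8 s, in which the tool goes at most 62.5 mm and 10.7 degrees, less where a joint would pass 70% of its speed; a pose out of reach is approached as far as the arm can. A call with a gripper value outside its range is refused whole. OPENING is the closure, from 0 (fully open) to 1 (shut), set as the call begins (- or left out, the last holds). The fingers move at their own pace and stop on an object; FORCE is the grip in N (left out, the last holds). Time passes only in rows, so rows that repeat a pose let the fingers close. It gives the time, the measured TCP pose, the force, the opening and the grip force at its end, in the units of the state.
- monitor.observe(): the state, without advancing time (a new reading comes with each control period).
- imaging.snapshot(name): name is "scene" or "top"; returns a dict with "color" (400x640x3 uint8, red, green, blue), "fx", "fy", "cx", "cy" (pixels), "eye" and "attitude" of the camera in the world. Camera axes: x right, y up, looking along -z (the intrinsics and any distortion apply to the point x, -y, -z); pixel columns grow to the right and rows downward; lengths in m; the calibration is good to about 2 mm. A picture is of the moment at which its call begins. There is no depth.
- arm.sign_off(): hands the job in; it is judged then, once.
The state is a dict: "t": time; "qpos": joint angles; "qvel": joint speeds; "joint_efforts": joint torques, N m; "tcp_pos": TCP position; "ee_rot": TCP orientation; "ft_force": force on the tool from outside, world axes, zero at the start; "moment": the same for the moment, N m; "width": opening from 0.0 (shut) to 1.0 (fully open); "grip_force": force on a finger pad.
Only numpy, scipy, OpenCV 4.12 (cv2) and the standard library are available. Lean on these libraries where they do the work, as an engineer would, in place of code of your own. Each camera call takes 0.05 s, during which the arm holds its last target. There are 200 camera calls.

## Working session

There is one attempt and no reset: what is moved stays moved. The work goes in short steps, Python scripts to look and compute and a shell command to move; the robot and the scene stay as the last step left them, time stands still between calls to the robot, and variables do not carry over. Pictures are saved under pics/ and viewed, at most 10 in all, crops included, and the job is handed in when it is done.

```bash
mkdir -p pics; ls; python3 - <<'E'
from rig import monitor, imaging, arm
import cv2, numpy as np
s=monitor.observe(); print({k:np.round(v,3).tolist() for k,v in s.items()}, arm.finger_overhang)
for n in ("scene","top"):
    d=imaging.snapshot(n); cv2.imwrite(f"pics/{n}0.png",d["color"][:,:,::-1]); print(n,d["fx"],d["fy"],d["cx"],d["cy"],d["eye"],np.round(d["attitude"],4).tolist(),[k for k in d])
E
```

```text
pics
{'t': 0.0, 'qpos': [74.95, 18.439, -4.017, 83.176, 1.296, 78.542, -3.26], 'qvel': [0.013, -0.034, -0.042, 0.073, -0.027, 0.024, -0.054], 'joint_efforts': [-0.0, -49.358, -0.382, -31.433, 0.013, 0.012, -0.0], 'tcp_pos': [0.177, -0.625, 0.238], 'ee_rot': [[0.962, 0.273, -0.001], [0.273, -0.962, 0.002], [-0.0, -0.002, -1.0]], 'ft_force': [-0.268, -0.993, 0.598], 'moment': [0.041, -0.006, 0.036], 'grip_force': 0.0, 'width': 1.004} 0.008
scene 484.32533543311786 484.32533543311786 303.45528520530337 205.03161157098535 [0.28635381 0.75641952 0.74201924] [[-0.8936, 0.326, -0.3086], [-0.4488, -0.6366, 0.6271], [0.008, 0.6989, 0.7152]] ['color', 'fx', 'fy', 'cx', 'cy', 'eye', 'attitude']
top 519.1450260504425 519.1450260504425 328.62226512398087 207.91998128200976 [0.50717431 0.19709549 1.16387481] [[0.0229, 0.9994, -0.0271], [-0.9997, 0.0231, 0.0052], [0.0058, 0.027, 0.9996]] ['color', 'fx', 'fy', 'cx', 'cy', 'eye', 'attitude']
```

View pics/scene0.png

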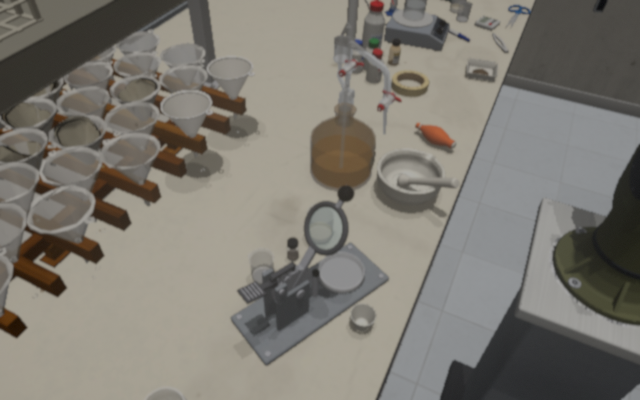

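View pics/top0.png

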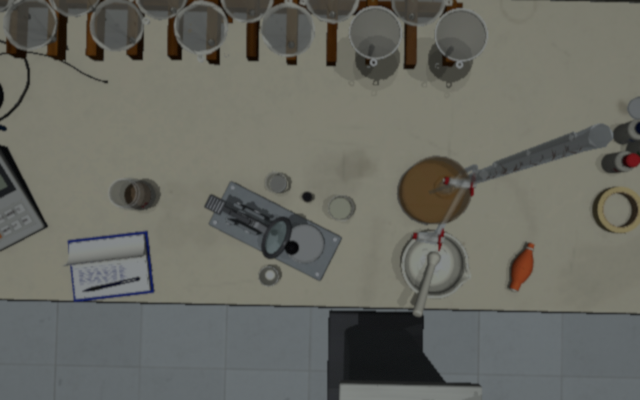

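The scene view shows the knob near (346,194) and the tab near (250,291). The top view shows the knob near (292,248) and the tab near (215,203). The burette and bottle are right of the stand. I'll enlarge both to locate the tab more exactly.

```bash
cat > h.py <<'E'
import numpy as np, cv2
from rig import monitor, imaging, arm
def ray(d,u,v):
    r=np.array(d["attitude"])@np.array([(u-d["cx"])/d["fx"],-(v-d["cy"])/d["fy"],-1]); return np.array(d["eye"]),r/np.linalg.norm(r)
def onz(d,u,v,z):
    e,r=ray(d,u,v); return e+r*(z-e[2])/r[2]
def tri(a,pa,b,pb):
    e,r=ray(a,*pa); f,q=ray(b,*pb)
    k=np.linalg.lstsq(np.c_[r,-q],f-e,rcond=None)[0]; P,Q=e+r*k[0],f+q*k[1]
    return (P+Q)/2, np.linalg.norm(P-Q)
def proj(d,p):
    c=np.array(d["attitude"]).T@(np.array(p)-d["eye"]); return d["cx"]-d["fx"]*c[0]/c[2], d["cy"]+d["fy"]*c[1]/c[2]
E
python3 - <<'E'
import cv2,numpy as np
a=cv2.imread("pics/scene0.png")[170:360,220:400]; b=cv2.imread("pics/top0.png")[170:290,195:355]
a=cv2.resize(a,None,fx=3,fy=3,interpolation=cv2.INTER_CUBIC); b=cv2.resize(b,None,fx=5,fy=5,interpolation=cv2.INTER_CUBIC)
cv2.imwrite("pics/a.png",np.clip(a*1.5,0,255)); cv2.imwrite("pics/b.png",np.clip(b*1.5,0,255))
E
```

```text
[ WARN:0@0.026] global loadsave.cpp:1063 imwrite_ Unsupported depth image for selected encoder is fallbacked to CV_8U.
```

View pics/a.png

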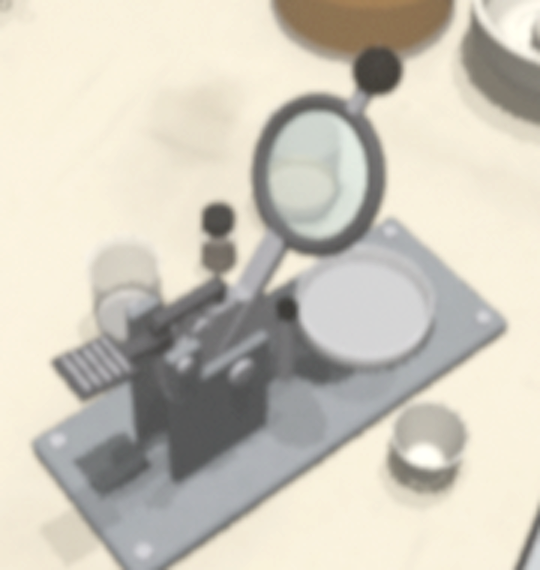

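View pics/b.png

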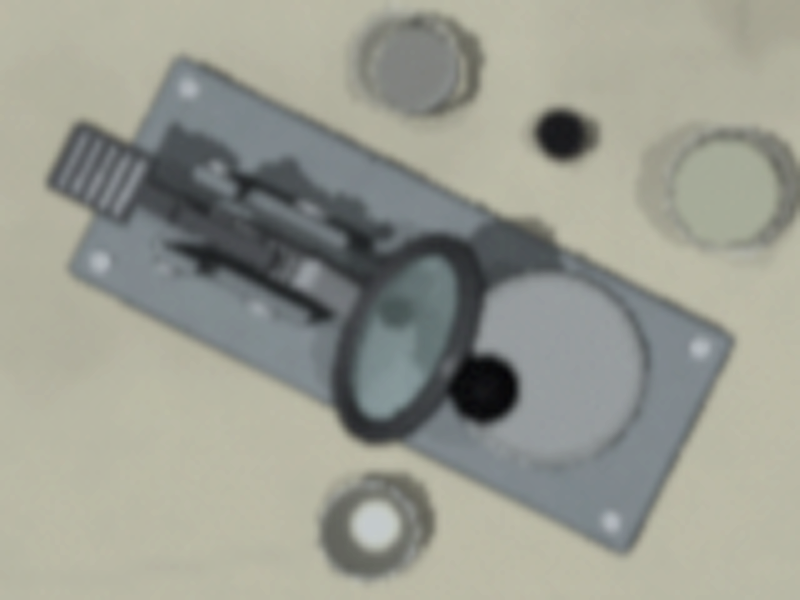

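Crops: the tab centre is at scene (251,292) and top (215,204.4). The knob is at scene (345.7,193.7) and top (291.8,247.6). The base plate corners show clearly in the top crop.

```bash
python3 - <<'E'
from h import *
a=imaging.snapshot("scene");b=imaging.snapshot("top")
tab,e1=tri(a,(251,292),b,(215,204.4)); kn,e2=tri(a,(345.7,193.7),b,(291.8,247.6)); print(tab,e1,kn,e2)
C=np.array([onz(b,195+u/5,170+v/5,.012)[:2] for u,v in [(183,57),(735,340),(628,552),(72,270)]]);
L=C[1]-C[0];print(np.linalg.norm(L),np.linalg.norm(C[1]-C[2]))
x=((C[0]+C[3])-(C[1]+C[2]))/2; x/=np.linalg.norm(x); y=np.array([-x[1],x[0]]); o=C.mean(0)+.045*x
print("origin",o,"x",x,np.degrees(np.arctan2(x[1],x[0])))
for p in(tab,kn): print((p[:2]-o)@x,(p[:2]-o)@y,p[2])
print("tab pred",o+.077*x,"elev",np.arctan2(kn[2]-.085,-(kn[:2]-o)@x),np.hypot(kn[2]-.085,(kn[:2]-o)@x))
for n,u,v,z in[("sb",412,68,.0),("vial",562,134,.048),("bb",725,190,.068),("cr",375,525,.036)]:
  p=onz(b,195+u/5,170+v/5,z)[:2]; print(n,p,(p-o)@x,(p-o)@y)
print("bottle", onz(b,436,190,.15))
E
```

```text
[0.53783207 0.41838494 0.12983305] 0.0018318883474160376 [0.46040344 0.25688649 0.23031385] 0.0013580478739160552
0.2753653453886145 0.10494006234820731
origin [0.5043028  0.34733144] x [0.43318956 0.90130284] 64.32985142194966
0.07856524911087644 0.0005596008119659034 0.12983305132149592
-0.10053503758765972 0.00038680890629299767 0.23031385193176646
tab pred [0.53765839 0.41673176] elev 0.9655627624222428 0.17670146956378008
sb [0.59068815 0.30720128] 0.0012518011415092963 -0.09524333338139444
vial [0.5603213  0.23745593] -0.07476448643775256 -0.098086561950227
bb [0.53729786 0.16734615] -0.14792814046309127 -0.107706291772737
cr [0.38964538 0.31472499] -0.07905668753412783 0.08921627790879694
bottle [ 0.57463285 -0.01757605  0.15      ]
```

```bash
python3 -m inch '[[5,40,40,0,0,0],[15,85,80,0,0,0],[25,130,110,0,0,0],[40,170,130,0,0,0],[65,210,140,0,0,0]]' 1 60; python3 -m inch '[[40,40,10,0,0,0],[80,80,20,0,0,0],[115,125,20,0,0,0],[140,175,20,0,0,0],[160,230,20,0,0,0]]'
```

```text
t: 0.82
tcp_pos: [0.2426, -0.4144, 0.3809]
ee_rot: [[0.962, 0.272, 0.001], [0.272, -0.962, -0.002], [0.0, 0.003, -1.0]]
ft_force: [-0.1, -0.4, 0.2]
width: 0.001
grip_force: 0.0
t: 1.45
tcp_pos: [0.4033, -0.1836, 0.3991]
ee_rot: [[0.962, 0.273, -0.0], [0.273, -0.962, -0.0], [-0.0, 0.0, -1.0]]
ft_force: [0.7, -0.4, 0.6]
width: -0.001
grip_force: 0.0
```

```bash
python3 - <<'E'
from h import *
s=monitor.observe();print(s['tcp_pos'],s['qpos'],s['ft_force'],s['width'],s['t'])
b=imaging.snapshot("top");
for u,v in[(437,238),(425,233),(413,240)]: print(onz(b,u,v,.25))
E
```

```text
[ 0.40327269 -0.18358036  0.39910239] [ 54.28867704  -8.5647301  -28.6380694   93.25031172  -4.10146171
  94.26989105 -48.52690215] [ 0.69240432 -0.41469783  0.5858958 ] -0.0007984331429888625 1.45
[4.83422219e-01 3.66828416e-04 2.50000000e-01]
[0.49173209 0.02166719 0.25      ]
[0.47894479 0.04258134 0.25      ]
```

```bash
python3 -m inch '[[12,60,0,0,0,0],[18,120,0,0,0,0],[18,180,0,0,0,0],[10,240,0,0,0,0],[0,300,0,0,0,0]]'; python3 -c "
from h import *
s=monitor.observe();print(s['qpos'].round(1))"
```

```text
t: 2.12
tcp_pos: [0.4021, 0.1165, 0.3993]
ee_rot: [[0.962, 0.273, 0.001], [0.273, -0.962, -0.001], [0.0, 0.001, -1.0]]
ft_force: [1.4, 0.0, 0.1]
width: 0.002
grip_force: 0.0
[ 40.6 -15.8 -46.9  95.3 -11.5  95.5 -80.5]
```

```bash
python3 -m inch '[[15,55,0,0,0,0.17],[40,110,0,0,0,0.34],[70,165,0,0,0,0.51],[100,215,-10,0,0,0.68],[125,265,-30,0,0,0.846]]';python3 -m inch '[[12,38,-20,0,0,0],[12,38,-80,0,0,0],[12,38,-130,0,0,0],[12,38,-170,0,0,0],[12,38,-170,0,0,0]]'; python3 -c "
from h import *
s=monitor.observe();print(s['qpos'].round(1))
for n in('scene','top'):
  d=imaging.snapshot(n);u,v=(175,230) if n=='scene' else (160,150)
  c=cv2.resize(d['color'][v:v+130,u:u+130,::-1],None,fx=3,fy=3); I=c if n=='scene' else np.hstack([I,c])
cv2.imwrite('pics/c.png',cv2.convertScaleAbs(I,alpha=1.5))"
```

```text
t: 2.75
tcp_pos: [0.5304, 0.3806, 0.3682]
ee_rot: [[0.431, 0.902, -0.001], [0.902, -0.431, 0.001], [0.0, -0.001, -1.0]]
ft_force: [0.0, -1.4, 1.6]
width: -0.002
grip_force: 0.0
t: 3.38
tcp_pos: [0.539, 0.4155, 0.1956]
ee_rot: [[0.433, 0.901, -0.005], [0.901, -0.433, -0.005], [-0.006, -0.002, -1.0]]
ft_force: [0.6, 0.1, 0.4]
width: -0.001
grip_force: 0.0
[  1.8  38.3 -64.2  79.6  34.1  83.3 -87.1]
```

View pics/c.png

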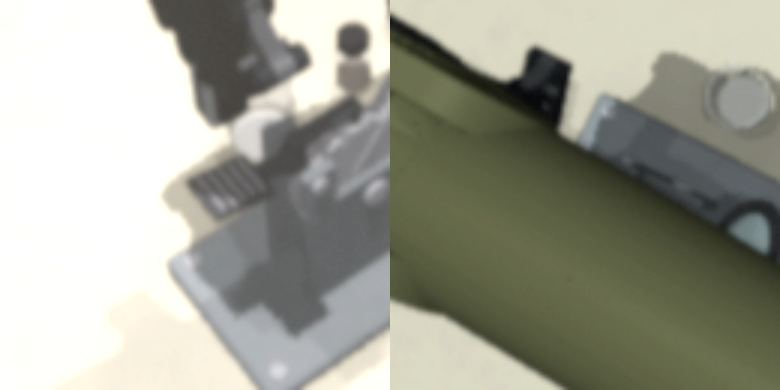

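The tip stands above the tab, 54 mm up, as computed. Now I press down.

```bash
python3 -m inch '[[0,3,-20,0,0,0],[0,3,-40,0,0,0],[0,3,-52,0,0,0],[0,3,-52,0,0,0]]'; python3 -m inch '[[0,0,-3,0,0,0],[0,0,-6,0,0,0],[0,0,-9,0,0,0],[0,0,-9,0,0,0]]';python3 -m inch '[[0,0,-2,0,0,0],[0,0,-4,0,0,0],[0,0,-5,0,0,0],[0,0,-5,0,0,0]]'
```

```text
t: 3.98
tcp_pos: [0.5392, 0.42, 0.1458]
ee_rot: [[0.433, 0.901, -0.002], [0.901, -0.433, -0.002], [-0.002, -0.001, -1.0]]
ft_force: [1.3, 1.2, 1.0]
width: 0.002
grip_force: 0.0
t: 4.47
tcp_pos: [0.5399, 0.4213, 0.1389]
ee_rot: [[0.433, 0.901, 0.001], [0.901, -0.433, 0.001], [0.001, 0.0, -1.0]]
ft_force: [0.4, 0.8, 2.2]
width: 0.003
grip_force: 1.0
t: 4.97
tcp_pos: [0.5396, 0.4208, 0.1333]
ee_rot: [[0.433, 0.901, 0.0], [0.901, -0.433, 0.0], [0.0, 0.0, -1.0]]
ft_force: [0.4, 1.0, 3.4]
width: -0.0
grip_force: 1.3
```

```bash
for i in 1 2 ; do python3 -m inch '[[0,0,-2,0,0,0],[0,0,-4,0,0,0],[0,0,-4,0,0,0]]' | grep -E "t:|tcp|ft_"; done
```

```text
t: 5.35
tcp_pos: [0.5396, 0.4207, 0.1291]
ee_rot: [[0.433, 0.901, -0.0], [0.901, -0.433, -0.0], [-0.0, -0.0, -1.0]]
ft_force: [0.9, 1.9, 2.1]
t: 5.72
tcp_pos: [0.5396, 0.4206, 0.1266]
ee_rot: [[0.433, 0.901, 0.0], [0.901, -0.433, -0.001], [-0.0, 0.001, -1.0]]
ft_force: [-0.9, -0.5, 10.1]
```

```bash
python3 -m inch '[[0,0,-1.5,0,0,0],[0,0,-3,0,0,0],[0,0,-3,0,0,0]]' | grep -E "t:|tcp|ft_"
```

```text
t: 6.1
tcp_pos: [0.5396, 0.4207, 0.1262]
ee_rot: [[0.433, 0.901, 0.002], [0.901, -0.433, -0.001], [-0.0, 0.002, -1.0]]
ft_force: [-3.3, -4.4, 20.8]
```

```bash
python3 -m inch '[[0,0,30,0,0,0],[0,0,80,0,0,0],[0,0,140,0,0,0],[-10,-20,190,0,0,0],[-30,-65,200,0,0,0]]'| grep -E "t:|tcp|ft_"; python3 -m inch '[[-25,-50,0,0,0,0],[-50,-101,-10,0,0,0],[-50,-101,-30,0,0,0],[-50,-101,-30,0,0,0]]'| grep -E "t:|tcp|ft_"; python3 -c "
from h import *
s=monitor.observe();print(s['qpos'].round(1),s['tcp_pos'])
d=imaging.snapshot('scene');u,v=(220,140)
cv2.imwrite('pics/d.png',cv2.convertScaleAbs(cv2.resize(d['color'][v:v+200,u:u+200,::-1],None,fx=3,fy=3),alpha=1.5))"
```

```text
t: 6.72
tcp_pos: [0.5088, 0.3573, 0.325]
ee_rot: [[0.431, 0.903, 0.001], [0.903, -0.431, 0.003], [0.003, 0.0, -1.0]]
ft_force: [-0.2, -1.6, 1.5]
t: 7.22
tcp_pos: [0.459, 0.2516, 0.2906]
ee_rot: [[0.437, 0.9, -0.003], [0.9, -0.437, -0.004], [-0.005, -0.001, -1.0]]
ft_force: [-0.9, 0.9, 0.1]
[ 37.4  12.  -77.   94.4  11.8  83.3 -66.7] [0.45898522 0.25161238 0.29060007]
```

View pics/d.png

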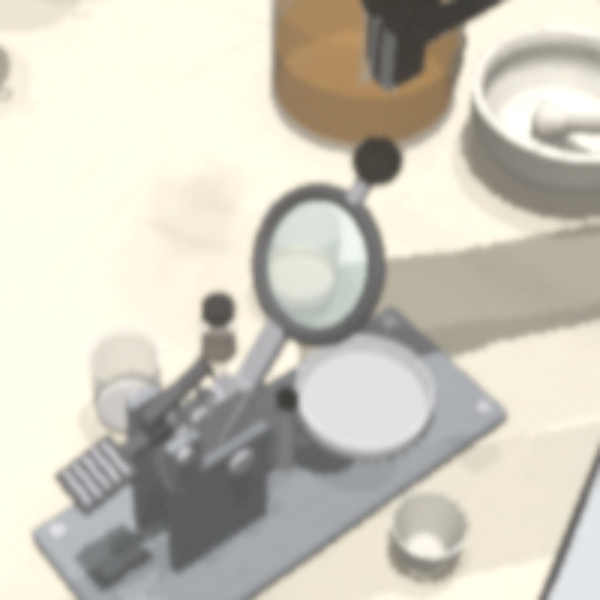

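Picture: the tab is now tipped down (crop (95,472)) and the pawl's hook is raised. The knob is unmoved at crop (377,160). I come down on the knob in small steps, watching joint 3.

```bash
cat > q.sh <<'E'
python3 -c "
from h import *
s=monitor.observe();p=s['tcp_pos']-[.5043,.3473,0];x=np.array([.433,.901,0])
print(s['qpos'].round(1),'stand',(p@x).round(4),(p@[-.901,.433,0]).round(4),s['tcp_pos'][2].round(4),s['ft_force'].round(1))"
E
python3 -m inch '[[0,0,-20,0,0,0],[0,0,-36,0,0,0],[0,0,-36,0,0,0]]' >/dev/null; sh q.sh
python3 -m inch '[[-3,-6,-6,0,0,0],[-6,-13,-14,0,0,0],[-10,-21,-24,0,0,0],[-10,-21,-24,0,0,0]]' >/dev/null; sh q.sh
```

```text
[ 35.7  13.7 -76.   97.6  13.4  79.5 -68. ] stand -0.1028 0.0014 0.2547 [-0.9  0.8  0.8]
[ 40.8   9.8 -76.5 101.9  10.   76.3 -63.7] stand -0.129 0.0001 0.2326 [-1.4 -2.   4.5]
```

```bash

python3 -m inch '[[-4,-8,-9,0,0,0],[-7,-15,-18,0,0,0],[-10,-21,-27,0,0,0],[-10,-21,-27,0,0,0]]' >/dev/null; sh q.sh
python3 -m inch '[[-3,-6,-10,0,0,0],[-5,-11,-20,0,0,0],[-7,-15,-31,0,0,0],[-7,-15,-31,0,0,0]]' >/dev/null; sh q.sh
```

```text
[ 45.1   6.5 -76.6 106.3   6.7  72.4 -59.3] stand -0.151 -0.0004 0.2049 [1.2 0.3 0.2]
[ 46.6   6.  -76.4 110.2   6.2  68.5 -57.7] stand -0.1663 -0.0002 0.1739 [-1.7  0.7 -0.3]
```

```bash
python3 -c "
from h import *
d=imaging.snapshot('scene');u,v=(220,140)
cv2.imwrite('pics/e.png',cv2.convertScaleAbs(cv2.resize(d['color'][v:v+200,u:u+200,::-1],None,fx=3,fy=3),alpha=1.5))"
```

```text
(no output)
```

View pics/e.png

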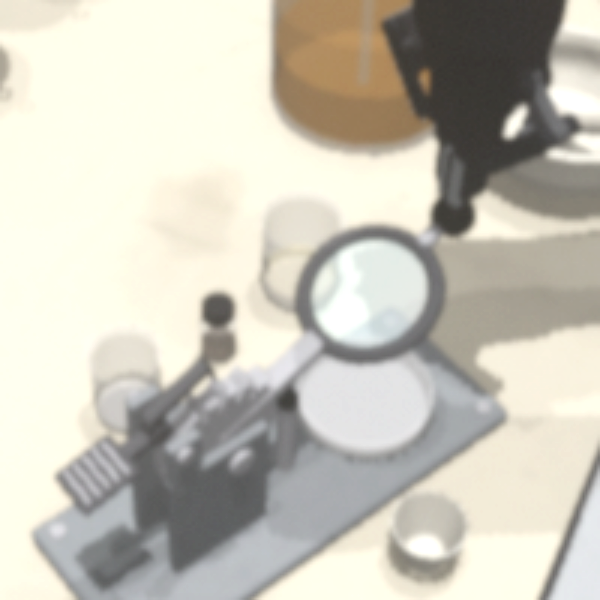

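The knob is at crop (453,215), directly under the fingertips, and the arm is well lowered. The pawl is still clear. I continue down.

```bash

python3 -m inch '[[-2,-4,-12,0,0,0],[-4,-8,-24,0,0,0],[-5,-10,-35,0,0,0],[-5,-10,-35,0,0,0]]' >/dev/null; sh q.sh
python3 -m inch '[[-1,-1,-10,0,0,0],[-1,-2,-20,0,0,0],[-1,-3,-30,0,0,0],[-1,-3,-30,0,0,0]]' >/dev/null; sh q.sh
python3 -m inch '[[0,0,-2,0,0,0],[0,0,-4,0,0,0],[0,0,-5,0,0,0],[0,0,-5,0,0,0]]' >/dev/null; sh q.sh
```

```text
[ 45.4   8.2 -75.2 113.7   8.7  64.6 -59.1] stand -0.1777 0.0008 0.1381 [ 0.1 -0.4  0.6]
[ 42.3  11.6 -73.1 115.7  12.6  61.5 -62.2] stand -0.1801 0.0002 0.1084 [ 0.3  0.7 -0. ]
[ 41.7  12.1 -72.7 115.8  13.3  61.2 -62.8] stand -0.1796 -0.0005 0.1054 [-2.8 -1.1 10.5]
```

```bash

python3 -m inch '[[0,0,-1,0,0,0],[0,0,-2,0,0,0],[0,0,-2,0,0,0]]' >/dev/null; sh q.sh
python3 -m inch '[[0,0,10,0,0,0],[0,0,40,0,0,0],[0,0,90,0,0,0],[0,0,145,0,0,0],[0,0,150,0,0,0]]' >/dev/null; python3 -m inch '[[-15,-50,30,0,0,0],[-25,-100,50,0,0,0],[-25,-130,60,0,0,0],[-25,-130,60,0,0,0]]' >/dev/null; sh q.sh
python3 - <<'E'
from h import *
for n,u,v,w,k in(('scene',220,170,180,3),('top',195,170,160,3)):
  d=imaging.snapshot(n); c=cv2.resize(d['color'][v:v+140,u:u+160,::-1],None,fx=2.5,fy=2.5); I=c if n=='scene' else np.hstack([I,c])
  for e in(0,.03,.1): 
    p=np.array([.5043,.3473,.085])-.18*np.cos(e)*np.array([.433,.901,0])+[0,0,.18*np.sin(e)]; a=proj(d,p); print(n,e,(a[0]-u)*2.5,(a[1]-v)*2.5)
cv2.imwrite('pics/f.png',cv2.convertScaleAbs(I,alpha=1.5))
E
```

```text
[ 41.4  12.3 -72.6 115.8  13.5  61.2 -63.1] stand -0.1795 -0.0006 0.1046 [-7.3 -3.3 23.4]
[ 41.8 -16.5 -42.3 106.5 -11.1  86.  -24.3] stand -0.31 -0.035 0.3116 [ 0.   0.6 -0.7]
scene 0 383.84079431839905 156.86990432386688
scene 0.03 384.5983024666775 151.96291593271405
scene 0.1 385.7418289051127 140.76638166921902
top 0 338.65553206995014 227.64179401712283
top 0.03 338.62950063479815 228.0900252774876
top 0.1 337.8799934296035 228.80057902478342
```

View pics/f.png

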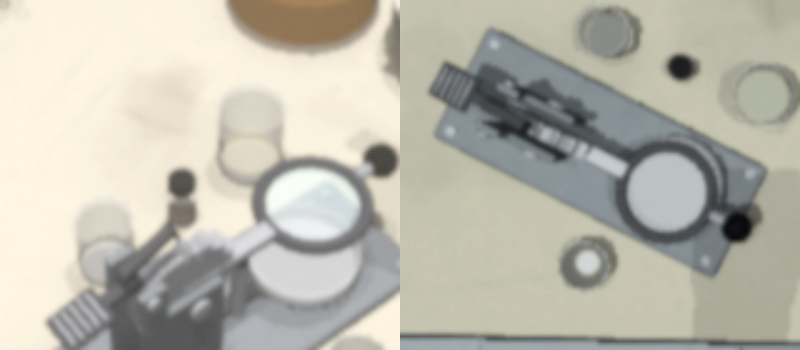

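The arm lies level: the knob is at scene crop (380,159), and 157 was predicted for level. The tab is still down, the vessels are unmoved, and the robot is clear.

```bash
python3 -c "
from rig import arm
print(arm.sign_off())"
```

```text
the job is handed in; nothing more can be done
None
```

The job is handed in: the pawl tab was pressed to its end stop, and the lens arm was pushed down until it lies level on its stop. In the last pictures the dish and vessels look unmoved and the robot is clear of everything.

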